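# Open the storage box by its paddle latch

### The arm

A 6-joint arm with a two-finger parallel gripper is mounted at the origin on a cart in front of the work surface, level with it; the furniture and walls round the work are solid. World frame = base frame: x ahead of the robot, y to its left, z up, the work surface at z = 0. Lengths are in m, angles in degrees, forces in N, time in s.
With the tool pointing down it reaches from about 0.325 to 0.775 m from the base axis. Payload 5.5 kg.
Tool frame: the origin (TCP) lies at the centre of the arm's flange, where the gripper is bolted on; the fingertips stand 182 mm ahead of it and the grasp point (between the pads) lies 163 mm ahead of it; z points along the fingers, y is the direction in which the jaws open and shut (so a half turn about z gives the same grasp; the last joint's range is limited). The gripper opens to 88 mm and grips with 3 to 60 N. Pads are 20 mm wide; open, the fingers measure 115 mm over their backs; the gripper's body (75 mm by 178 mm) begins 61 mm behind the grasp point.
Start: joints at [66.423, 5.22, 70.514, -0, 104.267, -3.249], TCP at [0.208, 0.563, 0.405] pointing down, gripper open.
Joint ranges: [-164.24, 164.24], [-49.07, 125.15], [9.68, 141.18], [-86.29, 266.29], [3.28, 154.24], [-151.56, 151.56]. Speed limits (degrees/s): [147.25, 147.25, 172.46, 180, 180, 180].

### API

Orientations are given as [roll, pitch, yaw] about the fixed x, y, z axes, in that order (R = Rz(yaw) Ry(pitch) Rx(roll)).
In Python, from station import r gives the robot as it stands. The module is installed in compiled form; this text tells all that it offers. Calls block until the motion is done:
- r.reach(position, orientation): joint-space move of the TCP to a pose.
- r.servo_line(position, rotation=None, speed=0.15): straight line of the TCP; rotation=None keeps the orientation; speed is the mean speed in m/s.
- r.move_joints(angles): joint-space move.
- r.let_go() and r.grab(squeeze=None): open the fingers fully, or close them until they stop; squeeze is the grip in N (None keeps the last).
- r.wait(seconds).
- r.inverse_kinematics(position, orientation): joint angles nearest the present ones, or None.
- r.sense(): the state.
- r.snapshot(name): name is "scene" or "top" or "wrist"; returns a dict with "frame" (400x640x3 uint8, red, green, blue), "fx", "fy", "cx", "cy" (pixels), "dist_coeffs" ([k1, k2, p1, p2, k3] as OpenCV has them; the pictures are not rectified), "R" (3x3) and "t" (3): a world point X has camera coordinates R X + t. Camera axes: x right, y down, z forward; pixel columns grow to the right and rows downward; lengths in m; the calibration is good to about 2 mm. A picture is of the moment at which its call begins. There is no depth.
A pose or a line that the arm cannot do raises r.IKError and nothing moves.
- r.hand_in(): hands the job in, once; it reports no verdict.
The state is a dict: "clock": time; "joints": joint angles; "joint_vel": joint speeds; "joint_torque": joint torques, N m; "tcp_pos": TCP position; "orientation": TCP orientation; "contact_force": force on the tool from outside, world axes, zero at the start; "torque": the same for the moment, N m; "opening": finger opening in m.
Only numpy, scipy, OpenCV 4.12 (cv2) and the standard library are available. Lean on these libraries where they do the work, as an engineer would, in place of code of your own. Each camera call takes 0.05 s, during which the arm holds its last target.

### The job

Open the steel storage box: lift the paddle on its front edge until you feel it come up against its stop, which withdraws the hidden pawl, then take the tab on the wooden lid and swing the lid up until it stands open by itself, nearly upright. How far the paddle lifts before it stops differs from time to time and cannot be seen, so go by feel and strain neither the paddle against its stop nor the lid against a pawl that still holds it. Leave the tin, the egg cup and the mug where they stand.

Things in the scene. Friction and masses are not known exactly. Their poses are not given: they have to be found in the camera images.
- latch_box: Steel box fixed to the worktop, 190 x 180 x 112 mm (own x, y, z; z up); origin: centre of underside; front faces own -x, to the robot. Front 52 mm of its top (x -95 to -43) is a deck at z 112 that houses the latch; behind it the wooden lid (139 x 178 x 8 mm, top at z 112), hinged at the rear. Two paddle bearings at x -57, y +-25, up to z 128.
- paddle_grip (a point): Grip point of the paddle, mid-plate, 75 mm from its pivot. Dark steel plate 36 mm wide (box y), 8 mm thick, level at first, underside 6 mm over the deck; it sticks out over the box's front: this point is 37 mm before the front face, the plate ends 18 mm further out. Free below and beside: pinch from above across the 36 mm (fingers close along box y). Axes turn with the paddle.
- paddle_pivot (a point): Pivot axis of the paddle, at its middle: box frame (-57, 0, 122) mm, axis along the box's y. Fixed to the box.
- paddle (a joint): Lift angle (rad), 0 level, grows as the front end rises. Stays where left (friction, about 1.5 N at the grip). After an unseen free play that varies it moves the hidden pawl, which frees the lid 0.06 to 0.08 rad before a hard stop; stop anywhere from 0.37 to 0.95. At the stop keep the lifting force at the grip under 12 N; 5 to 7 N is enough to feel it.
- lid_tab (a point): Grip point on the lid's pull tab, an upright dark steel tab 22 mm wide (box y), 10 mm thick, top 39 mm over the lid, mid-width, 22 mm behind the lid's front edge. The point is 28 mm over the lid, 11 mm under the tab's top; shut, it is 119 mm before and 36 mm above the hinge axis. Pinch from above across the 22 mm (fingers close along box y). Axes turn with the lid.
- lid_hinge (a point): Hinge axis of the lid, at its middle: box frame (97, 0, 104) mm, axis along the box's y. Fixed to the box.
- lid (a joint): Opening angle of the lid (rad): 0 shut, 1.57 upright, stop at 1.65. A friction hinge keeps it where it is left; it takes 3 to 6 N at the tab once the pawl is withdrawn. With the pawl in, it lifts less than 0.02 rad.
- tin: Bystander: small closed tin, 75 mm across, 66 mm tall; origin at the centre of its underside.
- egg_cup: Bystander: white egg cup, 52 mm across, 58 mm tall; origin at the centre of its underside.
- mug: Bystander: white dotted mug, 92 x 127 x 93 mm with its handle; origin at the centre of its underside.

How it is judged (in metres and radians):
On the way, in this order (a step that is already met when the one before it is completed fails the run):
1. the paddle is lifted while the lid is still shut (value of joint paddle above 0.24 rad and value of joint lid below 0.05 rad), for 0.2 s.
2. the lid is swung up nearly upright (value of joint lid above 1.2 rad), for 0.2 s.
At the end, for the whole second after the job is handed in: The lid stands open by itself, at rest, at 1.2 rad (69 degrees) or more from shut (value of joint lid above 1.2 rad and velocity of joint lid between -0.05 and 0.05 rad/s); the robot touches nothing.
It fails at once if the paddle is forced against its stop (over 32 N inside the latch, 12 to 15 N at the grip point) (contact force between paddle and latch_box above 32 N).
It fails at once if the lid is strained against the pawl (over 25 N) (contact force between lid and latch_box above 25 N).
It fails at once if the tin, egg cup or mug is pushed more than 30 mm (distance of any of tin, egg_cup, mug from where it was at the start of the episode above 0.03 m).
It also fails if it takes over 72 s, if anything falls off the work surface, if the arm or the gripper's body presses on something with over 40 N, if the wrist force passes 120 N, or if a joint passes its speed limit or range.

## Working session

There is one attempt and no reset: what is moved stays moved. The work goes in short steps, each a Python script; the robot and the scene stay as the last script left them, time stands still between calls to the robot, and variables do not carry over. Pictures are saved under pics/ and viewed, and the job is handed in when it is done.

```bash
mkdir -p pics
python3 - <<'E'
from station import r
import cv2,pickle
d={}
for n in ("scene","top","wrist"):
    s=r.snapshot(n); d[n]=s
    cv2.imwrite(f"pics/{n}0.png",s["frame"][:,:,::-1])
    print(n,s["fx"],s["cx"],s["cy"],s["dist_coeffs"],s["R"],s["t"])
pickle.dump(d,open("s0.pkl","wb"))
print(r.sense())
E
```

```text
scene 508.2025169827814 321.98199782601245 200.8243052574098 [-0.12958876  0.          0.          0.          0.        ] [[ 0.7712794  -0.63622991 -0.0184279 ]
 [-0.37459443 -0.43032003 -0.82128173]
 [ 0.51459411  0.64034067 -0.57022516]] [-0.47919957  0.27677177  0.83854176]
top 501.08944940037065 315.98314989513995 192.00412069106272 [-0.03968211  0.          0.          0.          0.        ] [[ 0.01547177 -0.99986283 -0.00591201]
 [-0.99364535 -0.01471574 -0.11159014]
 [ 0.11148783  0.00760094 -0.99373673]] [-0.03823758  0.57532074  0.91355181]
wrist 328.78124025026585 323.25618925514146 197.41152949131921 [-0.05615646  0.          0.          0.          0.        ] [[ 0.34665047  0.93798844 -0.00333596]
 [ 0.89859167 -0.33106651  0.28797218]
 [ 0.26901016 -0.10282336 -0.95763296]] [-0.59869385 -0.03555632  0.39242941]
{'clock': 0.15, 'joints': array([ 6.64210356e+01,  5.25464599e+00,  7.05645690e+01,  6.14135865e-04,
        1.04268293e+02, -3.24807028e+00]), 'joint_vel': array([-0.03101258, -0.11483039, -0.14852299, -0.03140889, -0.14622375,
        0.12759224]), 'joint_torque': array([ 1.37247935e-03, -4.47042918e+01, -4.06907737e+01,  6.99085300e-02,
        2.74733134e-02, -1.25990332e-04]), 'tcp_pos': array([0.20847978, 0.56267099, 0.40376571]), 'orientation': array([-1.79912666e+02, -5.55260656e-03,  1.59669253e+02]), 'contact_force': array([ 0.47758217, -0.05329709,  0.79114522]), 'torque': array([ 0.03210942, -0.01709808, -0.03970285]), 'opening': 0.08744824269321078}
```

View pics/scene0.png

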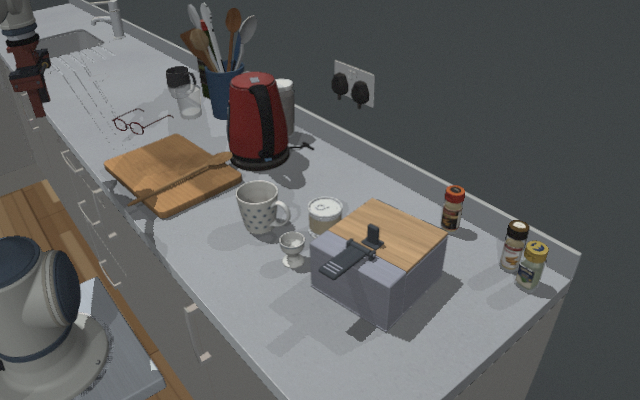

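View pics/top0.png

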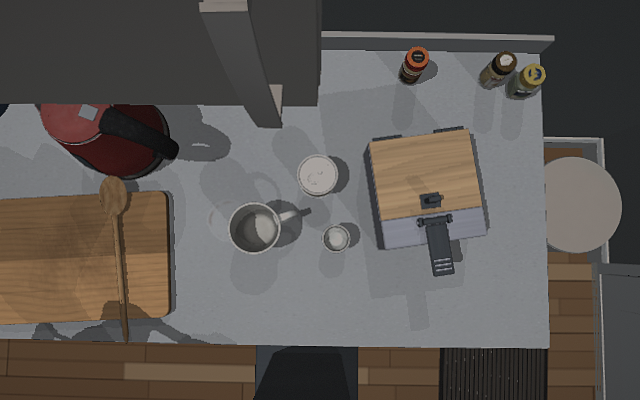

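The scene view has the box at about (380,255), with the egg cup (293,248), tin (325,215) and mug (258,208) to its left. The top view has the box at about (430,190) with the paddle at (440,250). Next I'll enlarge both for corner picking.

Run:
```python
import cv2
a=cv2.imread("pics/top0.png")[115:285,350:510]; cv2.imwrite("pics/topz.png",cv2.resize(a,None,fx=3.5,fy=3.5,interpolation=cv2.INTER_CUBIC))
a=cv2.imread("pics/scene0.png")[190:325,300:460]; cv2.imwrite("pics/scenez.png",cv2.resize(a,None,fx=4,fy=4,interpolation=cv2.INTER_CUBIC))
```

```text
(no output)
```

View pics/topz.png

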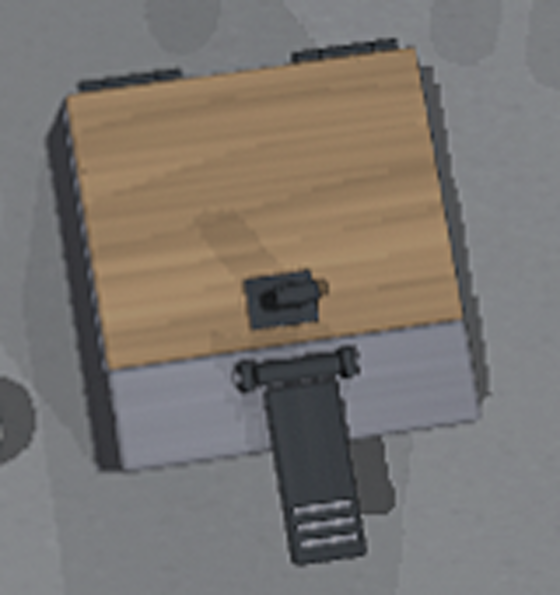

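View pics/scenez.png

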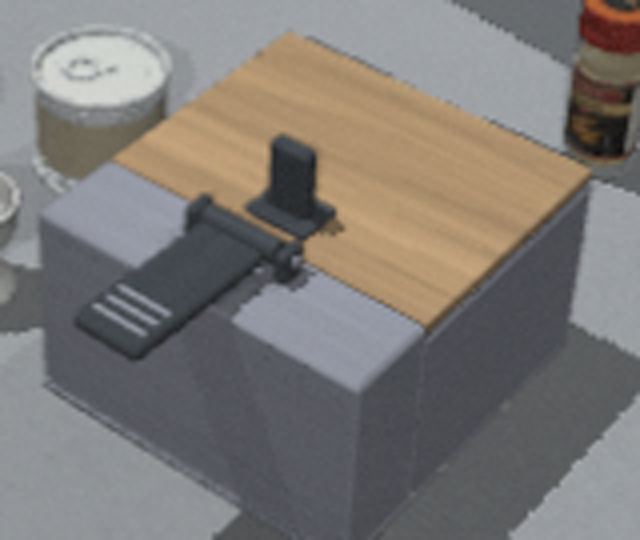

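The enlarged views show the top-face corners clearly. I'll fit the box pose to them with least squares.

```bash
cat > fit.py <<'E'
import numpy as np,cv2,pickle
from scipy.optimize import least_squares
d=pickle.load(open("s0.pkl","rb"))
def proj(s,X):
    R=np.array(s["R"]);t=np.array(s["t"])
    K=np.array([[s["fx"],0,s["cx"]],[0,s["fy"],s["cy"]],[0,0,1]])
    return cv2.projectPoints(np.asarray(X,float).reshape(-1,1,3),cv2.Rodrigues(R)[0],t,K,np.array(s["dist_coeffs"]))[0][:,0]
T=[((70,98),(96,89,112)),((414,50),(96,-89,112)),((107,369),(-43,89,112)),((462,321),(-43,-89,112)),((122,468),(-95,90,112)),((479,418),(-95,-90,112)),((295,563),(-150,18,126)),((366,552),(-150,-18,126))]
S=[((43,217),(-95,90,112)),((358,390),(-95,-90,112)),((292,32),(96,89,112)),((590,172),(96,-89,112)),((425,328),(-43,-89,112)),((113,162),(-43,89,112)),((47,383),(-95,90,0))]
def cv(L,s,o): return np.array([[(p[0]+.5)/s-.5+o[0],(p[1]+.5)/s-.5+o[1]] for p,_ in L]),np.array([q for _,q in L])/1000
data={"top":cv(T,3.5,(350,115)),"scene":cv(S,4,(300,190))}
def b2w(p,X):
    c,s=np.cos(p[2]),np.sin(p[2]); X=np.asarray(X,float)
    return np.stack([p[0]+c*X[...,0]-s*X[...,1],p[1]+s*X[...,0]+c*X[...,1],X[...,2]],-1)
def res(p,keys): return np.concatenate([(proj(d[k],b2w(p,data[k][1]))-data[k][0]).ravel() for k in keys])
if __name__=="__main__":
  for keys in (["top"],["scene"],["top","scene"]):
    f=least_squares(res,[.55,-.2,0],args=(keys,),loss="soft_l1"); print(keys,f.x[:2],np.degrees(f.x[2]))
  print(np.round(f.fun.reshape(-1,2),1)); print(np.round(b2w(f.x,[[-.132,0,.122],[-.057,0,.122],[-.022,0,.14],[.097,0,.104]]),4))
  np.save("box.npy",f.x)
  # bystanders: tops
  for n,uv,h in (("tin",(318,175),.066),("egg",(336,238),.058),("mug",(255,228),.093)):
    g=least_squares(lambda q:proj(d["top"],[[q[0],q[1],h]])[0]-uv,[.5,0]); print(n,g.x)
E
python3 fit.py
```

```text
['top'] [ 0.57719905 -0.22257211] 8.894940802374892
['scene'] [ 0.57401646 -0.22626519] 8.515034348407816
['top', 'scene'] [ 0.57633139 -0.22355048] 8.614740124808629
[[-0.7 -1.7]
 [ 1.1 -1.3]
 [ 0.5 -0.3]
 [ 1.  -0.5]
 [ 0.2  1.7]
 [ 1.8  1.6]
 [-0.7  1.5]
 [ 0.2  1.7]
 [-2.1 -2.7]
 [ 0.  -0.3]
 [-0.  -1.5]
 [ 1.7 -1.6]
 [ 0.9 -1.7]
 [-0.3 -2.1]
 [-1.1  0.4]]
[[ 0.4458 -0.2433  0.122 ]
 [ 0.52   -0.2321  0.122 ]
 [ 0.5546 -0.2268  0.14  ]
 [ 0.6722 -0.209   0.104 ]]
tin [ 0.60332563 -0.03298068]
egg [ 0.48938956 -0.06738249]
mug [0.50391381 0.07594475]
```

Run:
```python
import numpy as np,cv2
from fit import *
p=np.load("box.npy")
print(d["top"]["fy"])
for n,s,(x0,x1,y0,y1) in (("top",5,(360,500,120,280)),("scene",5,(300,460,190,310))):
    im=d[n]["frame"][y0:y1,x0:x1,::-1].copy(); im=cv2.resize(im,None,fx=s,fy=s,interpolation=cv2.INTER_CUBIC)
    def q(X): 
        u=proj(d[n],b2w(p,np.array(X)/1000)); return (((u-[x0,y0]+.5)*s-.5)*8).astype(int)
    for L,c in (([(96,89,112),(96,-89,112),(-43,-89,112),(-43,89,112)],(0,255,0)),([(-95,90,112),(-95,-90,112),(-43,-90,112),(-43,90,112)],(255,255,0)),([(-150,18,126),(-150,-18,126),(-57,-18,126),(-57,18,126)],(0,0,255)),([(-22,11,151),(-22,-11,151)],(255,0,255)),([(-95,90,0),(-95,-90,0),(95,-90,0),(95,90,0)],(0,255,255))):
        cv2.polylines(im,[q(L)],True,c,1,cv2.LINE_AA,3)
    if n=="top": im=cv2.resize(im,None,fx=.75,fy=.75,interpolation=cv2.INTER_AREA)
    cv2.imwrite(f"pics/ov_{n}.png",im)
```

```text
501.08944940037065
```

View pics/ov_top.png

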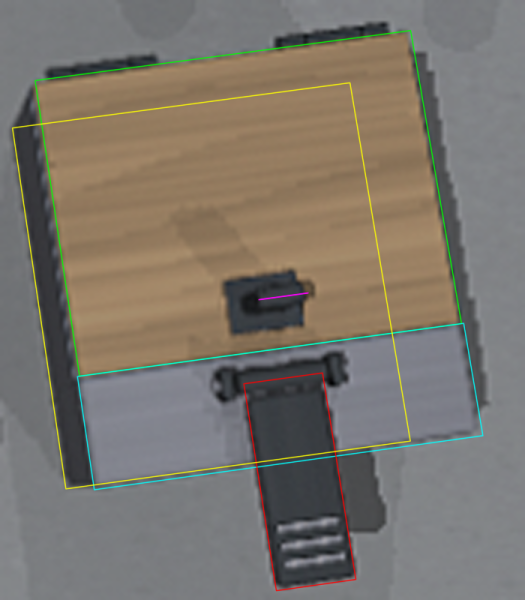

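View pics/ov_scene.png

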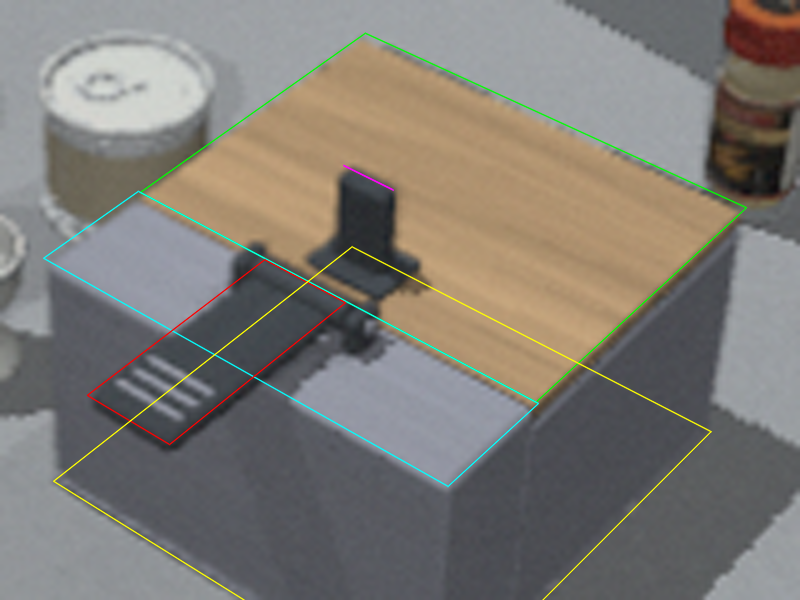

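```bash
cat > h.py <<'E'
import numpy as np
from station import r
from fit import b2w,proj
p=np.load("box.npy"); yaw=np.degrees(p[2])
def pose(gx,gz,th,gy=0.):
    """TCP pose for grasp point at box (gx,gy,gz) tool leaned by th"""
    g=b2w(p,[gx,gy,gz]); off=b2w([0,0,p[2]],[np.sin(th)*.163,0,np.cos(th)*.163])
    return g+off,[180,np.degrees(th),yaw]
def pad(th,k=1.,rad=.075): return pose(-.057-rad*np.cos(th),.122+rad*np.sin(th),k*th)
def lid(f,k=0.): return pose(.097-.119*np.cos(f)+.036*np.sin(f),.104+.119*np.sin(f)+.036*np.cos(f),k*f)
E
python3 - <<'E'
from h import *
for k in (1,.7,.5):
  for t in (0,.4,.7,.95):
    q=r.inverse_kinematics(*pad(t,k)); print("pad",k,t,None if q is None else np.round(q,0))
for k in (0,.2,.35):
  for t in (0,.5,1,1.25,1.35,1.45):
    q=r.inverse_kinematics(*lid(t,k)); print("lid",k,t,None if q is None else np.round(q,0))
E
```

```text
pad 1 0 [-32.  -9.  96.  -0.  92.  49.]
pad 1 0.4 [-24.   9.  78. -13. 112.  54.]
pad 1 0.7 [-20.  23.  66. -22. 126.  54.]
pad 1 0.95 [-17.  34.  55. -32. 137.  49.]
pad 0.7 0 [-32.  -9.  96.  -0.  92.  49.]
pad 0.7 0.4 [-26.   4.  83.  -9. 107.  53.]
pad 0.7 0.7 [-22.  14.  72. -16. 118.  55.]
pad 0.7 0.95 [-20.  23.  63. -21. 127.  54.]
pad 0.5 0 [-32.  -9.  96.  -0.  92.  49.]
pad 0.5 0.4 [-28.   0.  86.  -7. 103.  53.]
pad 0.5 0.7 [-24.   8.  77. -12. 112.  54.]
pad 0.5 0.95 [-22.  15.  69. -15. 119.  55.]
lid 0 0 [-25.   5.  81.  -0.  94.  56.]
lid 0 0.5 [-24.   9.  71.  -0. 100.  58.]
lid 0 1 [-21.  17.  59.  -0. 104.  60.]
lid 0 1.25 [-20.  21.  53.  -0. 105.  61.]
lid 0 1.35 [-20.  23.  51.  -0. 106.  62.]
lid 0 1.45 [-19.  25.  49.  -0. 106.  62.]
lid 0.2 0 [-25.   5.  81.  -0.  94.  56.]
lid 0.2 0.5 [-22.  14.  66.  -3. 105.  58.]
lid 0.2 1 [-19.  27.  48.  -6. 116.  60.]
lid 0.2 1.25 [-17.  35.  36.  -7. 121.  61.]
lid 0.2 1.35 [-17.  39.  31.  -8. 124.  61.]
lid 0.2 1.45 [-16.  43.  26.  -9. 126.  61.]
lid 0.35 0 [-25.   5.  81.  -0.  94.  56.]
lid 0.35 0.5 [-21.  17.  63.  -5. 109.  59.]
lid 0.35 1 [-17.  35.  38. -10. 125.  60.]
lid 0.35 1.25 [-15.  47.  21. -14. 134.  58.]
lid 0.35 1.35 [-15.  54.  11. -16. 139.  57.]
lid 0.35 1.45 None
```

Run:
```python
from h import *
import cv2,pickle
o=r.sense()["orientation"]
r.servo_line([0.17,0.45,0.45],speed=.2)
P,O=pad(0); P=P+[0,0,.13]
r.reach(P,O)
r.wait(.2)
s=r.snapshot("wrist"); pickle.dump(s,open("w1.pkl","wb")); st=r.sense()
print(st["clock"],st["tcp_pos"],P,st["contact_force"])
im=s["frame"][:,:,::-1].copy(); cv2.imwrite("pics/w1raw.png",im)
for L,c in (([(96,89,112),(96,-89,112),(-43,-89,112),(-43,89,112)],(0,255,0)),([(-95,90,112),(-95,-90,112),(-43,-90,112),(-43,90,112)],(255,255,0)),([(-150,18,126),(-150,-18,126),(-57,-18,126),(-57,18,126)],(0,0,255)),([(-22,11,151),(-22,-11,151)],(255,0,255))):
    cv2.polylines(im,[(proj(s,b2w(p,np.array(L)/1000))*8).astype(int)],True,c,1,cv2.LINE_AA,3)
cv2.imwrite("pics/w1.png",im)
```

```text
3.825 [ 0.44601332 -0.24294699  0.41504241] [ 0.44582063 -0.24332272  0.415     ] [ 0.55075091  0.64100862 -0.85913492]
```

View pics/w1.png

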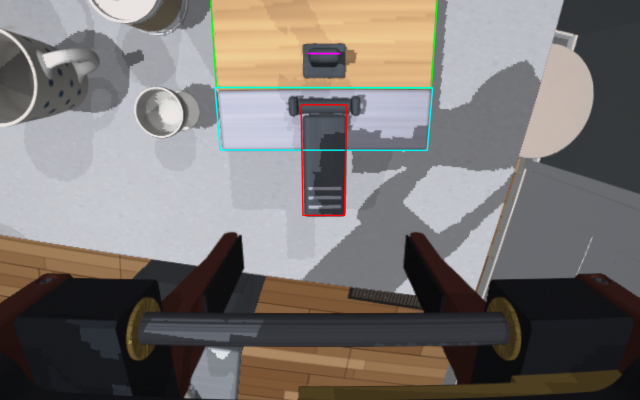

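The wrist view shows the fitted outlines lying on the lid, the deck and the paddle (302–345, 105–215) to within about 1 px, so the pose is good. I'll descend and grip.

Run:
```python
from h import *
P,O=pad(0)
r.servo_line(P,O,speed=.12); r.wait(.2)
f=[r.sense() ]; print(f[0]["clock"],f[0]["contact_force"],f[0]["tcp_pos"]-P)
r.grab(15); r.wait(.3)
s=r.sense(); print(s["clock"],s["contact_force"],s["opening"],s["tcp_pos"]-P)
for t in (.005,.01):
    r.servo_line(*pad(t),speed=.02); s=r.sense(); print(s["clock"],s["contact_force"],s["tcp_pos"]-pad(t)[0])
```

```text
5.2583 [-0.35198092 -0.07260999 -0.92030537] [ 1.30138462e-04 -8.60147908e-05  7.36373237e-04]
6.4083 [ 0.9075898  -4.46484433 -1.0412247 ] 0.03594495735739699 [-2.89632203e-05 -2.47842548e-04  6.84178869e-06]
6.6583 [ 0.5560605  -6.19186123 -2.05998922] [ 4.28244982e-05 -2.06267380e-04  3.79222360e-05]
6.9083 [ 0.41213444 -4.50644604 -0.55874257] [ 2.27313412e-05 -2.00044372e-04  6.27138903e-05]
```

```bash
cat > lift.py <<'E'
from h import *
def tang(s,th):
    e=b2w([0,0,p[2]],[np.sin(th),0,np.cos(th)]); rad=b2w([0,0,p[2]],[-np.cos(th),0,np.sin(th)])
    F=np.array(s["contact_force"]); return -F@e, F@rad
E
python3 - <<'E'
from lift import *
th=.01; out=[]
while th<.345:
    th+=.02; r.servo_line(*pad(th),speed=.02); s=r.sense(); a,b=tang(s,th); out.append((round(th,3),round(a,1),round(b,1),round(s["contact_force"][1],1)))
    if a>6: print("HIGH"); break
print(s["clock"],s["opening"]); print(*out,sep="\n")
E
```

```text
12.575 0.035481941168435206
(0.03, np.float64(0.6), np.float64(0.1), np.float64(-4.8))
(0.05, np.float64(0.3), np.float64(0.2), np.float64(-4.9))
(0.07, np.float64(0.1), np.float64(0.1), np.float64(-4.7))
(0.09, np.float64(2.1), np.float64(-0.1), np.float64(-5.0))
(0.11, np.float64(0.1), np.float64(0.2), np.float64(-5.3))
(0.13, np.float64(-0.0), np.float64(0.3), np.float64(-4.2))
(0.15, np.float64(0.8), np.float64(0.2), np.float64(-5.5))
(0.17, np.float64(-0.2), np.float64(-0.6), np.float64(-5.9))
(0.19, np.float64(1.2), np.float64(0.6), np.float64(-5.1))
(0.21, np.float64(1.3), np.float64(1.4), np.float64(-5.2))
(0.23, np.float64(1.0), np.float64(-0.0), np.float64(-6.0))
(0.25, np.float64(0.3), np.float64(-0.3), np.float64(-5.6))
(0.27, np.float64(0.9), np.float64(1.0), np.float64(-5.0))
(0.29, np.float64(0.6), np.float64(0.3), np.float64(-5.3))
(0.31, np.float64(1.3), np.float64(0.8), np.float64(-6.8))
(0.33, np.float64(1.3), np.float64(-0.3), np.float64(-5.0))
(0.35, np.float64(1.3), np.float64(0.1), np.float64(-6.1))
```

Run:
```python
from lift import *
th=.35; out=[]
while th<.97:
    th+=.010; r.servo_line(*pad(th),speed=.03); s=r.sense(); a,b=tang(s,th); out.append((round(th,3),round(a,1),round(b,1)))
    if a>3.5:
        r.wait(.08); a2=tang(r.sense(),th)[0]; out.append(("re",round(a2,1)))
        if a2>4.5: break
print(r.sense()["clock"],r.sense()["opening"]); print(*[" ".join(map(str,o)) for o in out],sep="; ")
```

```text
26.575 0.03585554366086173
0.36 1.0 0.2; 0.37 0.7 0.2; 0.38 2.2 1.4; 0.39 1.6 0.5; 0.4 0.8 0.4; 0.41 1.1 -0.3; 0.42 0.9 -0.0; 0.43 1.1 -0.3; 0.44 0.8 1.1; 0.45 1.2 -0.1; 0.46 2.4 0.6; 0.47 1.4 0.3; 0.48 0.9 -0.5; 0.49 2.1 1.3; 0.5 1.4 0.3; 0.51 1.0 0.9; 0.52 1.4 -0.1; 0.53 1.4 0.1; 0.54 1.3 0.7; 0.55 1.4 0.2; 0.56 1.8 1.1; 0.57 2.1 -0.1; 0.58 1.7 -0.3; 0.59 1.7 1.2; 0.6 1.1 0.7; 0.61 2.7 0.7; 0.62 1.3 0.7; 0.63 0.7 0.4; 0.64 2.3 1.1; 0.65 2.1 1.6; 0.66 2.6 0.1; 0.67 2.6 0.4; 0.68 1.9 0.3; 0.69 1.8 0.2; 0.7 1.7 1.3; 0.71 0.9 0.2; 0.72 1.4 1.5; 0.73 2.0 1.6; 0.74 1.9 1.2; 0.75 1.5 1.0; 0.76 2.8 0.9; 0.77 1.2 1.0; 0.78 1.9 1.4; 0.79 0.8 0.5; 0.8 2.1 1.5; 0.81 2.2 1.2; 0.82 1.8 1.4; 0.83 1.7 0.9; 0.84 1.7 0.3; 0.85 1.7 1.7; 0.86 2.0 0.5; 0.87 2.4 1.3; 0.88 3.6 1.8; re 3.2; 0.89 3.5 1.8; re 2.5; 0.9 4.3 2.4; re 5.1
```

Run:
```python
from lift import *
th=.90
for i in range(4):
    r.wait(.1); a=np.mean([tang(r.sense(),th)[0]]) ; 
    r.wait(.05); a=(a+tang(r.sense(),th)[0])/2
    print(round(th,3),round(a,2),r.sense()["clock"])
    if a>5.8 or i==3: break
    th+=.006; r.servo_line(*pad(th),speed=.03)
```

```text
0.9 4.46 26.725
0.906 5.23 27.125
0.912 5.75 27.525
0.918 6.82 27.925
```

The force rises steadily from about 2 N at 0.87 rad to 6.8 N, so this is the stop. I'll release and check with a picture.

Run:
```python
from lift import *
import cv2
th=.90; r.servo_line(*pad(th),speed=.05)
r.let_go(); 
P,O=pad(th); back=b2w([0,0,p[2]],[np.sin(th),0,np.cos(th)])
r.servo_line(P+back*.09,O,speed=.15)
s=r.snapshot("scene"); cv2.imwrite("pics/s2.png",s["frame"][:,:,::-1]); 
P,O=lid(0); r.reach(P+[0,0,.12],O); r.wait(.1)
s=r.snapshot("wrist"); cv2.imwrite("pics/w2.png",s["frame"][:,:,::-1])
print(r.sense()["clock"],r.sense()["contact_force"],r.sense()["opening"])
```

```text
30.85 [-0.37499806 -0.33902592 -0.76189811] 0.08771360226671587
```

View pics/s2.png

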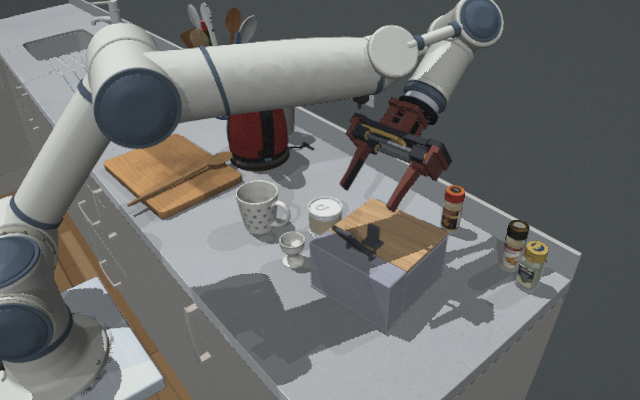

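View pics/w2.png

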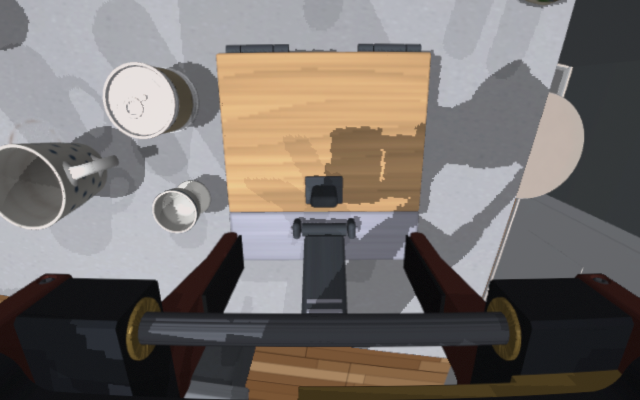

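Run:
```python
from lift import *
from fit import d
for th in (0.,.6,.8,.875,.92):
    X=[[-.057-.093*np.cos(th)-s*.0+.0*1, y, .122+.093*np.sin(th)] for s,y in ((0,.018),(0,-.018))]
    print(th,np.round(proj(d["scene"],b2w(p,X))).tolist())
import cv2
a=cv2.imread("pics/s2.png")[195:295,300:420]; cv2.imwrite("pics/s2z.png",cv2.resize(a,None,fx=5,fy=5,interpolation=cv2.INTER_CUBIC))
```

```text
0.0 [[317.0, 270.0], [333.0, 280.0]]
0.6 [[323.0, 241.0], [340.0, 251.0]]
0.8 [[328.0, 231.0], [345.0, 240.0]]
0.875 [[330.0, 227.0], [347.0, 236.0]]
0.92 [[331.0, 225.0], [348.0, 234.0]]
```

View pics/s2z.png

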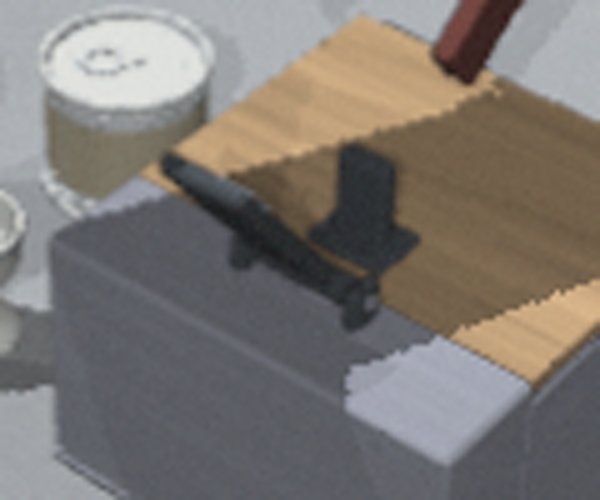

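The paddle end shows at about (333,227), which matches 0.875 rad by projection, and the lid is still shut. Next is the tab.

Run:
```python
from lift import *
P,O=lid(0); r.servo_line(P,O,speed=.12); r.grab(25); r.wait(.1)
s=r.sense(); print(s["clock"],s["contact_force"],s["opening"])
f=0
while f<.08:
    f+=.008; r.servo_line(*lid(f),speed=.03); s=r.sense(); F=s["contact_force"]; print(round(f,3),np.round(F,1))
    if -F[2]>9: print("STOP"); break
print(s["clock"],s["opening"])
```

```text
33.125 [0.08796392 1.22149732 0.7940753 ] 0.02161223223538613
0.008 [-0.5  0.1 -3.4]
0.016 [ 0.7  0.9 -7. ]
0.024 [-0.   0.5 -6.8]
0.032 [-0.4  0.  -7. ]
0.04 [-0.6  0.7 -6.1]
0.048 [ 0.3  1.4 -6.9]
0.056 [-0.6  1.2 -6.8]
0.064 [-0.1  2.5 -5.5]
0.072 [-0.4  2.2 -6.3]
0.08 [-1.5  2.9 -6.3]
35.625 0.021678940072261198
```

The force holds steady at 6–7 N, which is hinge friction, so the pawl is out. I'll swing the lid on, still watching the force.

Run:
```python
from lift import *
f=.08
while f<1.40:
    f=min(f+.04,1.401); r.servo_line(*lid(f),speed=.06); s=r.sense(); F=s["contact_force"]; n=np.linalg.norm(F)
    if n>9: print("hi",round(f,3),np.round(F,1))
    if n>16: print("STOP"); break
print(f,s["clock"],s["opening"],s["contact_force"],s["tcp_pos"]-lid(f)[0])
import cv2
cv2.imwrite("pics/s3.png",r.snapshot("scene")["frame"][:,:,::-1])
```

```text
1.4000000000000006 43.875 0.021583654587120638 [-2.54590925  6.05030099 -1.07622584] [8.38635329e-05 7.48197923e-04 2.07335206e-03]
```

View pics/s3.png

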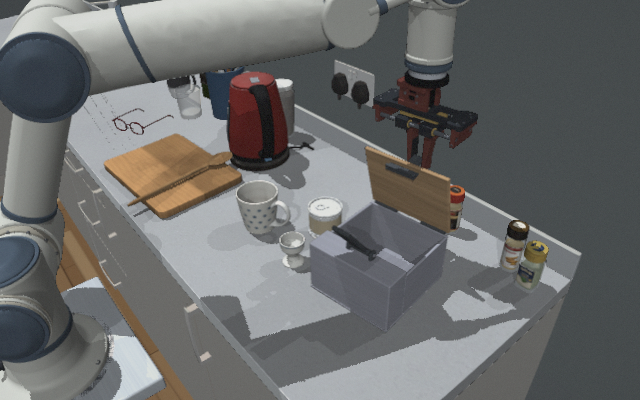

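The scene view shows the lid standing nearly upright, with its top edge from (368,150) to (450,190). The tin, egg cup and mug are where they were. I'll release, lift clear and check.

Run:
```python
from lift import *
import cv2
r.wait(.3); r.let_go(); r.wait(.1)
P,O=lid(1.4); r.servo_line(P+[0,0,.10],speed=.08); r.wait(.5)
s=r.snapshot("scene"); im=s["frame"][:,:,::-1].copy()
for f,c in ((1.2,(0,0,255)),(1.4,(0,255,0))):
    X=[[.097-.140*np.cos(f)+.008*np.sin(f),y,.104+.140*np.sin(f)+.008*np.cos(f)] for y in (.089,-.089)]
    cv2.polylines(im,[(proj(s,b2w(p,X))*8).astype(int)],False,c,1,cv2.LINE_AA,3)
cv2.imwrite("pics/s4.png",cv2.resize(im[100:320,220:500],None,fx=2.5,fy=2.5,interpolation=cv2.INTER_CUBIC))
st=r.sense(); print(st["clock"],st["contact_force"],st["opening"],st["tcp_pos"])
```

```text
47.3833 [ 0.60467803 -0.14484151 -0.24019053] 0.08792717786826237 [ 0.68729466 -0.20672848  0.49042167]
```

View pics/s4.png

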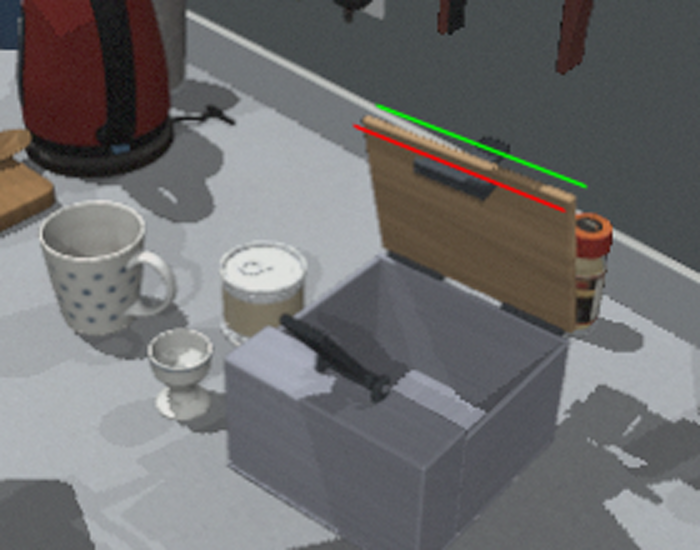

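The scene overlay puts the lid edge between the 1.2 and 1.4 rad lines. I'll cross-check with the top and wrist cameras.

Run:
```python
from lift import *
import cv2
for n in ("top","wrist"):
    s=r.snapshot(n); im=s["frame"][:,:,::-1].copy(); us=[]
    for f,c in ((1.2,(0,0,255)),(1.4,(0,255,0))):
        X=[[.097-.140*np.cos(f)+.008*np.sin(f),y,.104+.140*np.sin(f)+.008*np.cos(f)] for y in (.089,-.089)]
        u=proj(s,b2w(p,X)); us.append(u)
        cv2.polylines(im,[(u*8).astype(int)],False,c,1,cv2.LINE_AA,3)
    c=np.mean(us,(0,1)).astype(int); x0=max(0,c[0]-110);y0=max(0,c[1]-80)
    cv2.imwrite(f"pics/{n}5.png",cv2.resize(im[y0:y0+160,x0:x0+220],None,fx=3.5,fy=3.5,interpolation=cv2.INTER_CUBIC)); print(c)
```

```text
[438 133]
[322 263]
```

View pics/top5.png

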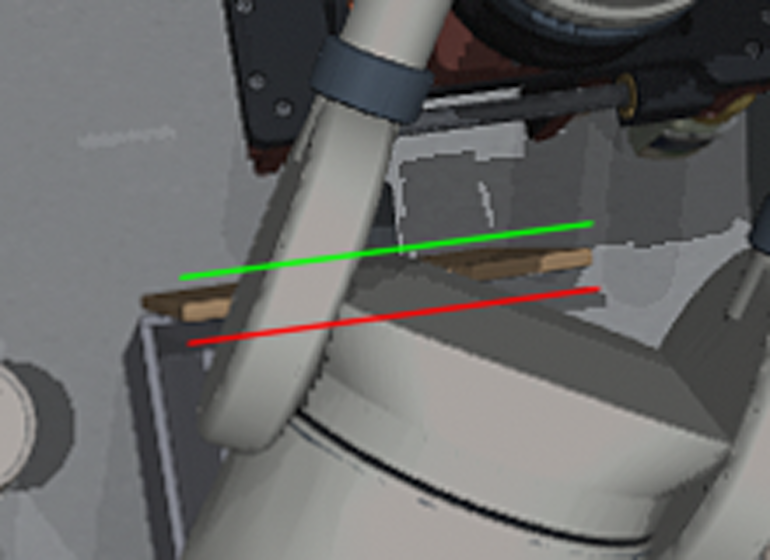

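View pics/wrist5.png

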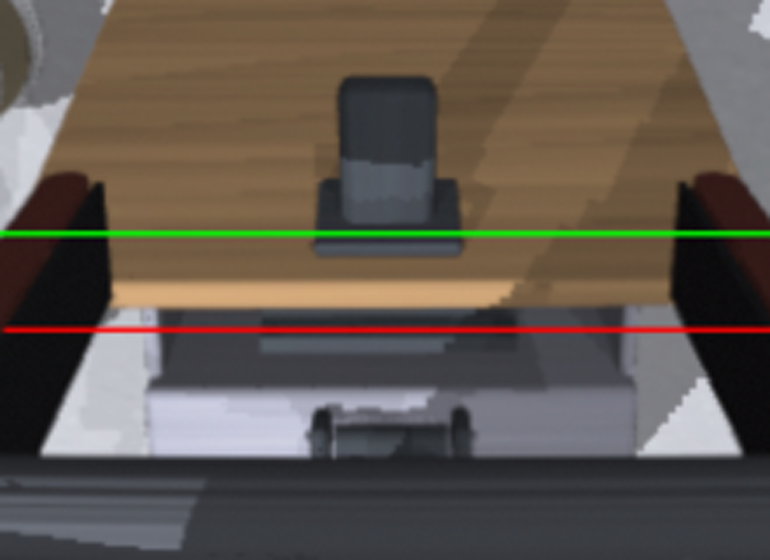

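Run:
```python
from station import r
r.hand_in(); s=r.sense(); print(s["clock"],s["contact_force"])
```

```text
the job is handed in; nothing more can be done
the job is handed in; nothing more can be done
```

The box is open and I handed the job in at about 47.5 s on the clock. The hand-in gives no verdict, so the result below rests on my own checks.

- **Paddle:** I lifted it by feel. The force stayed near 1–2 N until about 0.875 rad, then climbed steadily to 6.8 N, and I stopped there. A camera view after release also put the paddle at about 0.87 rad.
- **Lid:** I took the tab and swung the lid up. The force stayed around 6–7 N at the start and under 9 N for the rest, so the pawl was out. I then let go and lifted the gripper clear.
- **Last checks:** The lid stands by itself and looked still at about 1.30 rad in the scene, top and wrist pictures. I had commanded 1.40 rad, so it ended about 0.1 rad short, but still roughly 0.1 rad above the 1.2 rad needed. The gripper was open and touching nothing, with force readings at noise level. In the pictures the tin, egg cup and mug have not moved.

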